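# Make up a boat kit and a mill kit from the model-steam stock

### The job

Make up two kits from the parts in the middle of the desk: for the boat kit put the copper boiler in the larger bay of the long wooden tray and the three-bladed propeller in its smaller bay; for the mill kit put the brass engine and the spoked pulley in the round dish, one on each side of its divider. Set each part down upright and flat on the tray or dish floor without dropping it, and leave the solid flywheel, the two-bladed propeller and the tap wrench where they lie.

Things in the scene. Friction and masses are not known exactly. Their poses are not given: they have to be found in the camera images.
- boiler: Copper marine boiler: drum 80 mm long (along x), 40 mm diameter, crown 47 mm up, on a flat base plate 86 (x) by 56 (y) mm. A round funnel, 16 mm diameter, stands in the middle, 82 mm high: lift by its upper 25 mm, fingers closing along y (brass valves 61 mm high at x = +22, 54 mm at x = -22). About 250 g. Origin: centre of the underside, z up.
- propeller3: Bronze propeller with THREE round blades, 64 mm across, lying flat with its plain steel shaft, 10 mm diameter, standing upright in the middle to 66 mm high; blades and hub are below 16 mm. Best lifted by this shaft. About 100 g. Origin: centre of the underside, z up along the shaft.
- engine: Brass oscillating engine: base 60 (x) by 44 (y) by 6 mm; upright brass standard in its middle, 22 (x) by 12 (y) mm, 74 mm high; on its +y side a cylinder, 16 mm diameter, out to y = 23 mm, 73 mm high; on its -y side a flywheel up to 37 mm high. Lift by the standard's upper 30 mm, fingers closing along x (22 mm). About 250 g. Origin: centre of the underside, z up.
- pulley: Iron pulley with five SPOKES (open between them), 60 mm diameter, rim 18 mm high, lying flat with its plain steel axle, 12 mm diameter, standing upright in the middle to 66 mm high. Best lifted by this axle. About 180 g. Origin: centre of the underside, z up along the axle.
- long_tray: Oblong wooden tray, dark rims, cork-lined floor, 205 (x) by 94 (y) mm, fixed; floor 6 mm, rims and divider 14 mm above the desk, 5 mm thick. Larger bay: 110 (x) by 84 (y) mm inside, centred at x = -42.5, y = 0 mm; the boiler fits only lengthwise along the tray's x (either way round). Smaller bay: 80 by 84 mm inside, centred at x = +57.5, y = 0 mm. Origin: centre of the underside.
- round_dish: Round aluminium dish, 184 mm diameter, fixed; floor 4 mm, rim and divider 12 mm above the desk, 4 mm thick. The straight divider runs along the dish's y axis through the middle, making two half-round bays; a part centred at x = +44 or -44, y = 0 mm fits, the engine with its 60 mm side along the divider. Origin: centre of the underside.
- flywheel: Solid steel flywheel disc WITHOUT spokes, 60 mm diameter, 18 mm thick, lying flat with an upright 12 mm axle, 66 mm high. Stays where it lies. Origin: centre of the underside.
- propeller2: Bronze propeller with only TWO blades, 64 mm across, lying flat with an upright 10 mm shaft, 66 mm high. Stays where it lies. Origin: centre of the underside.
- tap_wrench: Steel tap wrench, 144 mm long along its x axis, 20 mm wide, 12 mm high, lying beyond the stock. Stays where it lies. Origin: centre of the underside.
Mind the look-alikes: they are no part of the job. Leave any turquoise look-alike of the propeller3 alone.

How it is judged:
By the outcome, as a careful person would: the job done as asked, in the order asked, and still so for the second after the job is handed in, with the robot touching nothing.
It also fails if it takes over 125 s, if anything falls off the work surface, if the arm or the gripper's body presses on something with over 40 N, if the wrist force passes 120 N, or if a joint passes its speed limit or range.

### The arm

A 6-joint arm with a two-finger parallel gripper is mounted at the origin on the work surface. World frame = base frame: x ahead of the robot, y to its left, z up, the work surface at z = 0. Lengths are in mm, angles in rad, forces in N, time in s.
With the tool pointing down it reaches from about 350 to 775 mm from the base axis. Payload 7.3 kg.
Tool frame: the origin (TCP) lies midway between the tips of the shut fingers; the grasp point (between the pads) lies 19 mm behind it (bot.tcp_to_grasp is the distance from the TCP to the grasp point, in mm); z points along the fingers, y is the line along which they close (so a half turn about z gives the same grasp; the last joint's range is limited). The gripper opens to 92 mm and grips with 3 to 60 N. Pads are 19 mm wide; open, the fingers measure 130 mm over their backs; the gripper's body (75 mm by 190 mm) begins 47 mm behind the grasp point.
Start: joints at [-1.484, 0.342, 1.524, -0, 1.275, -0.146], TCP at [121.14, -510.852, 226.741] pointing down, gripper open.
Joint ranges: [-2.53, 2.53], [-0.77, 2.02], [0.04, 2.7], [-1, 4.14], [0.28, 2.66], [-3.11, 3.11]. Speed limits (rad/s): [2.57, 2.57, 3.14, 3.14, 3.14, 3.14].

### API

Orientations are given as [roll, pitch, yaw] about the fixed x, y, z axes, in that order (R = Rz(yaw) Ry(pitch) Rx(roll)).
In Python, from plant import bot, viewer gives the robot as it stands. The module is installed in compiled form; this text tells all that it offers.
- The arm moves only by the shell command python3 -m handwheel 'ROWS'. ROWS is text: rows parted by semicolons, each of 7 numbers parted by spaces: the shift along the tool's x, y, z scaled (see below), then the turn, a rotation vector about the tool's x, y, z scaled (see below), then the opening, from -1 (shut) to 1 (fully open), so that 0 is half open. In form: tx ty tz rx ry rz gripper; .... A call has 1 to 8 rows; each row is the pose to reach, as a shift and turn from the pose commanded when the call began, along the tool's axes at that moment, turning the shorter way round; what a row does not reach only later rows make up. The controller multiplies each number of a shift by 10 cm and each number of a turn by pi rad. A row lasts 1/12 s, in which the tool goes at most 41.7 mm and 7.16 degrees, less where a joint would pass 70% of its speed; a pose out of reach is approached as far as the arm can. A call with a number of a shift or a turn outside -1 to 1 is refused whole. A call with a gripper value outside its range is refused whole. The fingers move at their own pace and stop on an object; the grip force is fixed at half the most. Time passes only in rows, so rows that repeat a pose let the fingers close. It gives the time, the measured TCP pose, the force, the opening and the grip force at its end, in the units of the state.
- bot.get_obs(): the state, without advancing time (a new reading comes with each control period).
- viewer.capture(name): name is "scene" or "top" or "wrist"; returns a dict with "frame" (420x560x3 uint8, red, green, blue), "fov_y" (degrees; the focal length in pixels is half the picture's height over the tangent of half this angle, whatever the lens; pixels are square), "cx", "cy" (the principal point, pixels), "T" (4x4, takes a point from camera to world coordinates). Camera axes: x right, y down, z forward; pixel columns grow to the right and rows downward; lengths in mm; the calibration is good to about 2 mm. A picture is of the moment at which its call begins. There is no depth.
- bot.close_job(): hands the job in; it is judged then, once.
Trained networks look in a picture, given as the dict that the camera call returned (one of the last four; its "shot" number tells which), for a name from the list of things; names that differ only in an ending like _2 or _b are one class to them, and where a whole thing is asked for, a point or a joint stands for the part that bears it (a point fixed in the world has none). Each returns a list of dicts, best first, with "score" (0 to 1); they miss things now and then, are a little off and sometimes report something else, mostly with a low value. They report only what shows in the picture. A call takes as long as a camera call. They do not tell look-alikes from the thing itself.
- viewer.recognise(target, picture): "centre" ([column, row] in pixels, amid what is visible of it).
- viewer.cut_out(target, picture): "pixels" (420x560 bool, what is visible of it) and "centre" ([column, row] in pixels, amid what is visible of it).
The state is a dict: "time": time; "joint_positions": joint angles; "dq": joint speeds; "tau": joint torques, N m; "tool_pos": TCP position; "tcp_rot": TCP orientation; "contact_force": force on the tool from outside, world axes, zero at the start; "moment": the same for the moment, N m; "grip_width": finger opening in mm; "finger_force": force on a finger pad.
Only numpy, scipy, OpenCV 4.12 (cv2) and the standard library are available. Lean on these libraries where they do the work, as an engineer would, in place of code of your own. Each camera call takes 0.05 s, during which the arm holds its last target. There are 200 camera calls.

## Working session

There is one attempt and no reset: what is moved stays moved. The work goes in short steps, Python scripts to look and compute and a shell command to move; the robot and the scene stay as the last step left them, time stands still between calls to the robot, and variables do not carry over. Pictures are saved under pics/ and viewed, at most 17 in all, crops included, and the job is handed in when it is done.

```bash
mkdir -p pics
cat > h.py <<'E'
import numpy as np, cv2
from plant import bot, viewer
def f(p): return 210/np.tan(np.radians(p["fov_y"])/2)
def proj(p,X):
    T=np.array(p["T"]); c=(np.atleast_2d(X)-T[:3,3])@T[:3,:3]
    return c[:,:2]/c[:,2:]*f(p)+[p["cx"],p["cy"]]
def ray(p,uv):
    T=np.array(p["T"]); d=T[:3,:3]@np.array([(uv[0]-p["cx"])/f(p),(uv[1]-p["cy"])/f(p),1.]); return T[:3,3],d/np.linalg.norm(d)
def onz(p,uv,z):
    o,d=ray(p,uv); return o+d*(z-o[2])/d[2]
def tri(obs):
    A=np.zeros((3,3));b=np.zeros(3)
    for p,uv in obs:
        o,d=ray(p,uv);P=np.eye(3)-np.outer(d,d);A+=P;b+=P@o
    X=np.linalg.solve(A,b); return X,[np.linalg.norm(proj(p,X)[0]-uv) for p,uv in obs]
def save(p,name,crop=None,s=1):
    im=p["frame"][:,:,::-1]
    if crop: im=im[crop[1]:crop[3],crop[0]:crop[2]]
    cv2.imwrite("pics/"+name,cv2.resize(im,None,fx=s,fy=s,interpolation=cv2.INTER_CUBIC))
E
python3 - <<'E'
from h import *
import pickle
np.set_printoptions(precision=1,suppress=True)
P={}
for n in("scene","top"):
    p=viewer.capture(n);P[n]=p;save(p,n+"0.png",s=1.42)
    print(n,p["fov_y"],p["T"])
    for t in "boiler propeller3 engine pulley long_tray round_dish flywheel propeller2 tap_wrench".split():
        print(t,[(np.round(r["centre"]),round(r["score"],2),onz(p,r["centre"],10)[:2]) for r in viewer.recognise(t,p)][:4])
pickle.dump(P,open("P.pkl","wb"))
print(bot.get_obs())
E
```

```text
scene 54.73644516091913 [[ -0.8   0.4  -0.4 878.1]
 [  0.6   0.6  -0.6 454.1]
 [  0.   -0.7  -0.7 642.1]
 [  0.    0.    0.    1. ]]
boiler [(array([285., 174.]), 0.66, array([ 461.6, -130.9]))]
propeller3 [(array([220., 200.]), 0.84, array([ 628.1, -138.1])), (array([436., 261.]), 0.65, array([357.9, 237.3])), (array([396., 228.]), 0.58, array([362.1, 134. ])), (array([355., 249.]), 0.56, array([469.9, 129.2]))]
engine [(array([287., 281.]), 0.62, array([624.7, 116.7]))]
pulley []
long_tray [(array([213., 134.]), 0.58, array([ 529.1, -363.4])), (array([328., 213.]), 0.28, array([453.5,  23.9]))]
round_dish [(array([394., 345.]), 0.56, array([549. , 315.8]))]
flywheel [(array([326., 212.]), 0.95, array([455.8,  19.9]))]
propeller2 [(array([220., 200.]), 0.84, array([ 628.1, -138.1])), (array([436., 261.]), 0.65, array([357.9, 237.3])), (array([396., 228.]), 0.58, array([362.1, 134. ])), (array([355., 249.]), 0.56, array([469.9, 129.2]))]
tap_wrench [(array([202., 282.]), 0.72, array([757.1,  34.4])), (array([247., 236.]), 0.54, array([632.9, -15.8]))]
top 49.7193188585155 [[  -0.    
[... 740 characters left out ...]
ray([448.5,  20.7]))]
propeller2 [(array([178., 299.]), 0.77, array([361.9, 240. ])), (array([223., 249.]), 0.75, array([479.1, 132.1])), (array([219., 293.]), 0.65, array([374. , 141.9])), (array([329., 189.]), 0.52, array([ 622.5, -132.4]))]
tap_wrench [(array([266., 141.]), 0.58, array([751.4,  21.8]))]
{'time': 1.0, 'joint_positions': array([-1.5,  0.3,  1.5,  0. ,  1.3, -0.1]), 'dq': array([-0., -0.,  0., -0.,  0., -0.]), 'tau': array([ -0. , -43.1, -24.4,   0.1,   0. ,  -0. ]), 'tool_pos': array([ 121.1, -510.9,  226.7]), 'tcp_rot': array([3.1, 0. , 0.2]), 'contact_force': array([-0.5, -0.5, -0.8]), 'moment': array([-0.,  0., -0.]), 'finger_force': 0.0, 'grip_width': 92.06779884489524}
```

View pics/scene0.png

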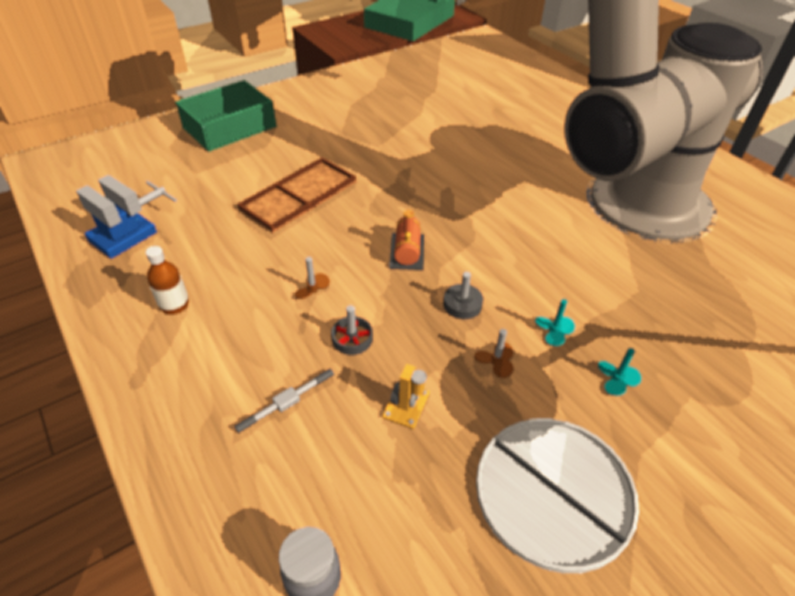

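View pics/top0.png

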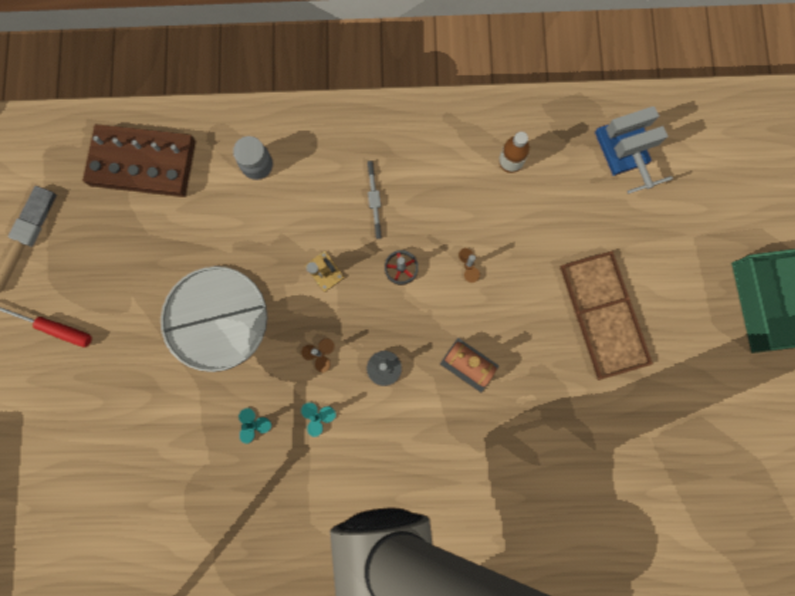

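The scene shows the boiler at top-view (470,365), the three-bladed bronze propeller at (318,352), the engine at (325,270) and the red-spoked pulley at (402,267). The tray is at (606,315) and the dish at (214,318). The look-alikes are two-bladed propeller (470,264), solid flywheel (384,367) and two turquoise ones below.

Run:
```python
from h import *
np.set_printoptions(precision=3,suppress=True)
w=viewer.capture("wrist"); o=bot.get_obs(); print(w["fov_y"],o["tool_pos"],o["tcp_rot"]); print(w["T"])
for n in("top","scene"):
  p=viewer.capture(n)
  for t,z in(("long_tray",14),("round_dish",12),("boiler",0)):
    r=viewer.cut_out(t,p)
    if not r: print(t,"none");continue
    ys,xs=np.nonzero(r[0]["pixels"]); c=cv2.convexHull(np.c_[xs,ys].astype(np.float32))[:,0]
    W=np.array([onz(p,q,z)[:2] for q in c]).astype(np.float32)
    print(n,t,cv2.minAreaRect(W),cv2.minEnclosingCircle(W))
```

```text
58.376317129283755 [ 121.161 -510.861  226.748] [3.141 0.    0.233]
[[   0.23    -0.93    -0.286  198.628]
 [  -0.973   -0.22    -0.068 -490.629]
 [   0.       0.294   -0.956  385.218]
 [   0.       0.       0.       1.   ]]
top long_tray ((532.6030883789062, -364.1871032714844), (210.64828491210938, 103.7259292602539), 15.350293159484863) ((533.14599609375, -362.9559326171875), 112.47554016113281)
top round_dish ((545.66162109375, 310.65179443359375), (181.9983367919922, 181.14112854003906), 0.535020112991333) ((545.8307495117188, 310.4266052246094), 93.26737976074219)
top boiler ((454.5610656738281, -129.62722778320312), (85.58380889892578, 58.351383209228516), 54.35892868041992) ((455.7314453125, -130.55747985839844), 48.687259674072266)
scene long_tray ((540.4683837890625, -356.80181884765625), (214.3643798828125, 108.29569244384766), 14.365194320678711) ((541.1665649414062, -357.50164794921875), 116.62610626220703)
scene round_dish ((552.1385498046875, 312.6380920410156), (185.01783752441406, 181.07672119140625), 8.113184928894043) ((551.6007690429688, 312.4326171875), 94.05521392822266)
scene boiler ((438.08740234375, -157.2183380126953), (155.4580841064453, 55.82853698730469), 54.46167755126953) ((437.48284912109375, -155.02841186523438), 79.22166442871094)
```

```bash
python3 -m handwheel '0 0 0 0 0 0 1'
```

```text
time: 1.53
tool_pos: [121.1, -510.9, 226.7]
tcp_rot: [3.141, -0.0, 0.233]
contact_force: [-0.2, 0.1, -0.8]
grip_width: 91.9
finger_force: 0.0
```

```bash
python3 -m handwheel '0.86 -0.62 0 0 0 0.074 1;0.86 -0.62 0 0 0 0.074 1;0.86 -0.62 0 0 0 0.074 1;0.86 -0.62 0 0 0 0.074 1' && python3 -m handwheel '1 -1 0 0 0 0 1;1 -1 0 0 0 0 1;1 -1 0 0 0 0 1;1 -1 0 0 0 0 1' && python3 -m handwheel '1 -1 0 0 0 0 1;1 -1 0 0 0 0 1;1 -1 0 0 0 0 1;1 -1 0 0 0 0 1;1 -1 0 0 0 0 1'
python3 - <<'E'
from h import *
import pickle
p=viewer.capture("wrist");pickle.dump(p,open("wa.pkl","wb"));save(p,"wa.png",s=1.42)
E
python3 -m handwheel '1 -1 0 0 0 0 1;1 -1 0 0 0 0 1;1 -1 0 0 0 0 1;1 -1 0 0 0 0 1;1 -1 0 0 0 0 1'
python3 - <<'E'
from h import *
import pickle
p=viewer.capture("wrist");pickle.dump(p,open("wb.pkl","wb"));save(p,"wb.png",s=1.42)
for t,z in(("long_tray",14),("boiler",0),("propeller3",0),("pulley",0)):
  for r in viewer.cut_out(t,p):
    ys,xs=np.nonzero(r["pixels"]); c=cv2.convexHull(np.c_[xs,ys].astype(np.float32))[:,0]
    W=np.array([onz(p,q,z)[:2] for q in c]).astype(np.float32)
    print(t,r["score"],cv2.minAreaRect(W),cv2.minEnclosingCircle(W))
E
```

```text
time: 1.87
tool_pos: [192.8, -427.4, 226.9]
tcp_rot: [-3.14, -0.001, 0.003]
contact_force: [0.8, -0.7, -0.3]
grip_width: 92.0
finger_force: 0.0
time: 2.2
tool_pos: [292.5, -328.1, 226.9]
tcp_rot: [-3.141, -0.001, 0.002]
contact_force: [0.5, 0.1, -0.1]
grip_width: 92.1
finger_force: 0.0
time: 2.62
tool_pos: [392.6, -228.7, 226.8]
tcp_rot: [-3.142, -0.001, 0.005]
contact_force: [0.4, -0.4, -0.8]
grip_width: 91.7
finger_force: 0.0
time: 3.08
tool_pos: [492.0, -129.8, 226.5]
tcp_rot: [-3.142, -0.001, 0.003]
contact_force: [0.1, 0.0, -0.1]
grip_width: 91.7
finger_force: 0.0
long_tray 0.93 ((534.10009765625, -353.3367919921875), (205.51263427734375, 89.34846496582031), 13.617227554321289) ((535.583740234375, -355.5422058105469), 109.83154296875)
boiler 0.77 ((450.63848876953125, -128.51828002929688), (96.48896026611328, 63.87632751464844), 53.745330810546875) ((453.7254638671875, -129.3434295654297), 53.67397689819336)
boiler 0.5 ((627.44287109375, 122.45132446289062), (61.111656188964844, 47.41006088256836), 34.51252746582031) ((626.1871948242188, 120.3139419555664), 34.621402740478516)
propeller3 0.78 ((630.8720092773438, -133.86660766601562), (63.52798843383789, 27.835615158081055), 13.648788452148438) ((630.3756103515625, -131.3963165283203), 31.97859001159668)
propeller3 0.6 ((482.1979064941406, 139.48159790039062), (56.65569305419922, 59.49768829345703), 72.13777160644531) ((480.6497802734375, 140.33065795898438), 37.65425491333008)
propeller3 0.59 ((388.9732666015625, 138.82327270507812), (18.406206130981445, 61.135101318359375), 0.14422883093357086) ((380.3910827636719, 138.8016815185547), 30.573955535888672)
pulley 0.79 ((630.0862426757812, -11.27902603149414), (59.48583984375, 65.73381805419922), 0.13714265823364258) ((630.9796142578125, -11.710248947143555), 33.352073669433594)
```

View pics/wa.png

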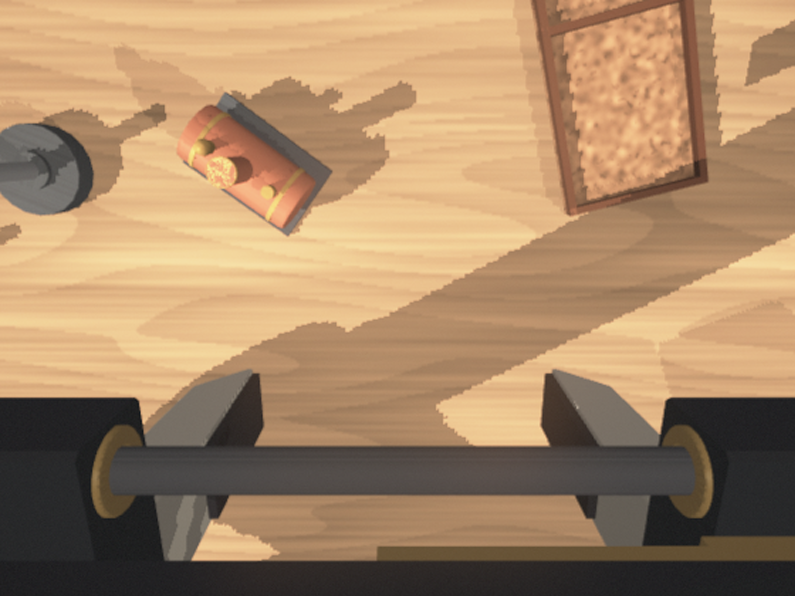

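View pics/wb.png

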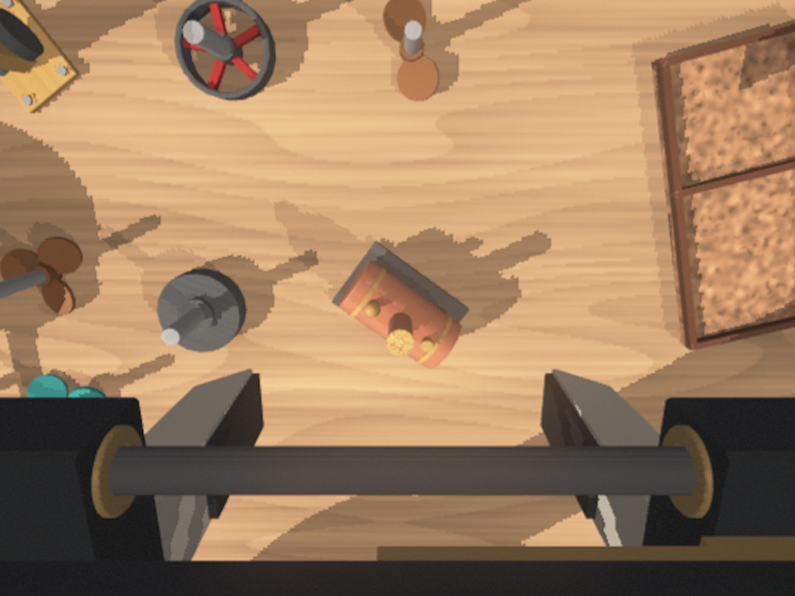

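The wrist pictures show the boiler funnel top at (222,172) in wa and (400,342) in wb. The tray's near-left corner is at (570,214) in wa and (693,347) in wb, near-right at (707,181) in wa, and far-left at (655,62) in wb. The small bay lies at the far end.

Run:
```python
from h import *
import pickle
np.set_printoptions(precision=1,suppress=True)
a,b=[pickle.load(open(f"w{c}.pkl","rb")) for c in"ab"]
top=pickle.load(open("P.pkl","rb"))["top"]
q=lambda x,y:np.array([x,y])/1.42
print("funnel",tri([(a,q(222,172)),(b,q(400,342))]))
print("funnel+top",tri([(a,q(222,172)),(b,q(400,342)),(top,q(474,362))]))
print("nearleft",tri([(a,q(570,214)),(b,q(693,347))]))
C=[onz(a,q(570,214),12)[:2],onz(b,q(693,347),12)[:2],onz(a,q(707,181),14)[:2],onz(b,q(655,62),14)[:2]];print(np.array(C))
v=C[3]-C[1];print("tray yaw",np.degrees(np.arctan2(v[1],v[0])),np.linalg.norm(v))
v=C[0]-C[2];print(np.degrees(np.arctan2(v[1],v[0]))-90,np.linalg.norm(v))
e=[onz(b,q(376,243),4),onz(b,q(468,308),4),onz(b,q(333,302),4)];v=e[0]-e[1];print("boiler yaw",np.degrees(np.arctan2(v[1],v[0])),np.linalg.norm(v),"ctr",(e[1]+e[2])/2)
v=e[0]-e[2];print(np.degrees(np.arctan2(v[1],v[0])),np.linalg.norm(v))
e=[onz(a,q(227,94),4),onz(a,q(330,172),4),onz(a,q(288,235),4)];v=e[0]-e[1];print("boiler yaw",np.degrees(np.arctan2(v[1],v[0])),np.linalg.norm(v),"ctr",(e[0]+e[2])/2)
o=bot.get_obs();print(o["tool_pos"])
```

```text
funnel (array([ 457.1, -127.2,   81.2]), [np.float64(0.17318907283026336), np.float64(0.15770725715919856)])
funnel+top (array([ 456. , -127.7,   80. ]), [np.float64(1.8484859619499154), np.float64(0.8567177783610007), np.float64(0.914407940441957)])
nearleft (array([ 427.7, -343.6,   14.6]), [np.float64(1.1858388268010136), np.float64(1.1094050547551533)])
[[ 426.7 -343.6]
 [ 427.4 -345.9]
 [ 449.5 -433.7]
 [ 622.2 -289. ]]
tray yaw 16.289655601950564 202.90453714578075
14.241198938743693 92.95596994688094
boiler yaw 54.40629742686531 83.74064446971374 ctr [ 457.3 -127.4    4. ]
-36.24900896324218 54.9597194038172
boiler yaw 53.16547886533733 83.45496400897476 ctr [ 456.8 -127.8    4. ]
[ 489.5 -132.2  226.7]
```

```bash
python3 -m handwheel '-0.32 -0.05 0.6 0 0 -0.3 1;-0.32 -0.05 0.6 0 0 -0.3 1;-0.32 -0.05 0.6 0 0 -0.3 1;-0.32 -0.05 0.6 0 0 -0.3 1;-0.32 -0.05 0.6 0 0 -0.3 1;-0.32 -0.05 0.6 0 0 -0.3 1;-0.32 -0.05 0.6 0 0 -0.3 1;-0.32 -0.05 0.6 0 0 -0.3 1' && python3 -m handwheel '0 0 0 0 0 0 1;0 0 0 0 0 0 1'
python3 - <<'E'
from h import *
o=bot.get_obs();print(o["tool_pos"],o["tcp_rot"])
p=viewer.capture("wrist");save(p,"wc.png",s=1.42)
E
```

```text
time: 4.0
tool_pos: [457.7, -126.9, 166.9]
tcp_rot: [3.141, 0.0, 0.947]
contact_force: [-0.2, 0.2, 1.3]
grip_width: 91.8
finger_force: 0.0
time: 4.17
tool_pos: [457.9, -126.5, 166.9]
tcp_rot: [3.141, 0.0, 0.939]
contact_force: [0.2, -0.1, 0.2]
grip_width: 91.8
finger_force: 0.0
[ 457.94648588 -126.54672468  166.90860149] [3.14118924e+00 1.82990867e-04 9.38877959e-01]
```

View pics/wc.png

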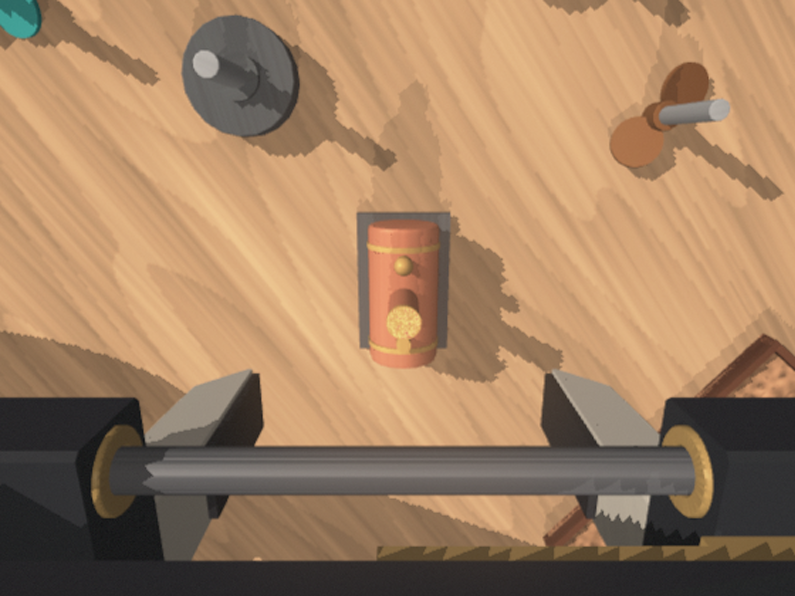

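The boiler is square to the gripper: funnel top at (404,322), midway between the fingers. I'll go down and grip.

```bash
python3 -m handwheel '0 0 0.8 0 0 0 1;0 0 0.8 0 0 0 1;0 0 0.8 0 0 0 1' && python3 -m handwheel '0 0 0.33 0 0 0 1;0 0 0.33 0 0 0 1;0 0 0.33 0 0 0 1' && python3 -m handwheel '0 0 0 0 0 0 -1;0 0 0 0 0 0 -1;0 0 0 0 0 0 -1;0 0 0 0 0 0 -1;0 0 0 0 0 0 -1;0 0 0 0 0 0 -1;0 0 0 0 0 0 -1;0 0 0 0 0 0 -1'
```

```text
time: 4.47
tool_pos: [454.3, -124.3, 81.4]
tcp_rot: [-3.13, 0.002, 0.94]
contact_force: [-2.1, 1.0, -0.1]
grip_width: 91.7
finger_force: 0.0
time: 4.72
tool_pos: [458.0, -125.6, 54.2]
tcp_rot: [-3.139, 0.001, 0.942]
contact_force: [0.8, -0.7, 0.0]
grip_width: 91.8
finger_force: 0.0
time: 5.38
tool_pos: [458.4, -125.6, 53.8]
tcp_rot: [3.142, 0.0, 0.943]
contact_force: [-0.4, 0.1, 0.1]
grip_width: 42.8
finger_force: 0.0
```

```bash
python3 -m handwheel '0 0 0 0 0 0 -1;0 0 0 0 0 0 -1;0 0 0 0 0 0 -1;0 0 0 0 0 0 -1;0 0 0 0 0 0 -1;0 0 0 0 0 0 -1;0 0 0 0 0 0 -1' && python3 -m handwheel '0 0 -0.2 0 0 0 -1;0 0 -0.4 0 0 0 -1;0 0 -0.6 0 0 0 -1;0 0 -0.8 0 0 0 -1;0 0 -0.8 0 0 0 -1'
```

```text
time: 5.97
tool_pos: [458.2, -125.5, 53.5]
tcp_rot: [-3.141, 0.0, 0.943]
contact_force: [0.3, 0.5, -1.7]
grip_width: 15.4
finger_force: 30.0
time: 6.38
tool_pos: [460.2, -126.3, 136.8]
tcp_rot: [3.136, -0.001, 0.943]
contact_force: [1.6, 0.0, -2.0]
grip_width: 14.7
finger_force: 30.0
```

```bash
python3 -m handwheel '-0.3 0.27 0 0 0 0.05 -1;-0.6 0.54 0 0 0 0.1 -1;-0.75 0.67 0 0 0 0.15 -1;-0.75 0.67 0 0 0 0.2 -1;-0.75 0.67 0 0 0 0.215 -1;-0.75 0.67 0 0 0 0.215 -1;-0.75 0.67 0 0 0 0.215 -1' && python3 -m handwheel '-0.03 0.35 0 0 0 0 -1;-0.05 0.7 0 0 0 0 -1;-0.05 0.75 0 0 0 0 -1' && python3 -m handwheel '-0.03 0.35 0 0 0 0 -1;-0.06 0.6 0 0 0 0 -1;-0.06 0.75 0 0 0 0 -1;-0.06 0.75 0 0 0 0 -1;-0.06 0.75 0 0 0 0 -1;-0.06 0.75 0 0 0 0 -1'
python3 - <<'E'
from h import *
o=bot.get_obs();print(o["tool_pos"],o["tcp_rot"])
p=viewer.capture("wrist");save(p,"wd.png",s=1.42)
import pickle;pickle.dump(p,open("wd.pkl","wb"))
E
```

```text
time: 6.97
tool_pos: [467.9, -225.5, 132.2]
tcp_rot: [-3.14, 0.002, 0.265]
contact_force: [0.6, -0.3, -3.3]
grip_width: 15.4
finger_force: 30.0
time: 7.22
tool_pos: [484.4, -304.0, 133.0]
tcp_rot: [3.138, -0.001, 0.268]
contact_force: [-1.1, 0.1, -1.5]
grip_width: 15.2
finger_force: 30.0
time: 7.72
tool_pos: [497.1, -372.1, 132.7]
tcp_rot: [-3.14, 0.001, 0.269]
contact_force: [1.0, 0.9, -3.8]
grip_width: 15.3
finger_force: 30.0
[ 497.11137118 -372.1236856   132.71363613] [-3.13952686e+00  9.90803922e-04  2.68508840e-01]
```

View pics/wd.png

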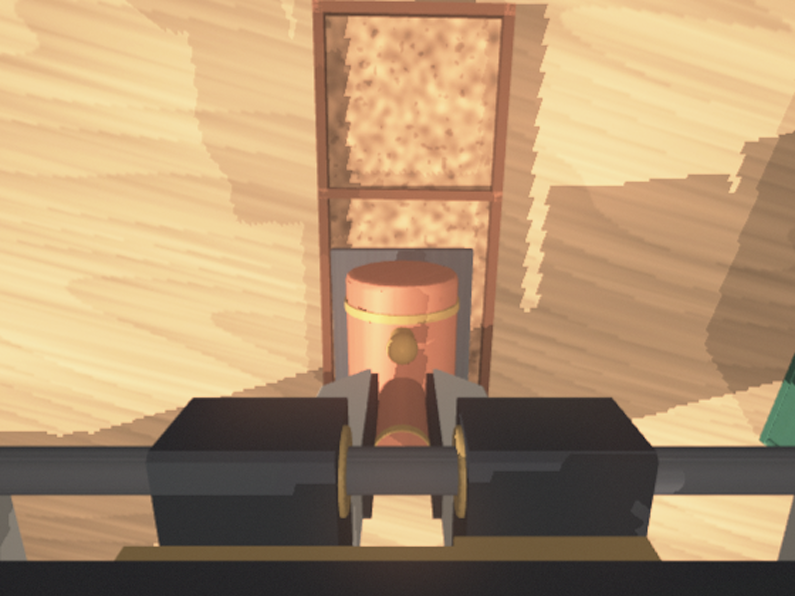

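The boiler hangs over the large bay. The tray's far end is at (315,8)–(514,5), and the divider line is at row 193 from (318) to (502).

Run:
```python
from h import *
import pickle
np.set_printoptions(precision=1,suppress=True)
a=pickle.load(open("wd.pkl","rb"));q=lambda x,y:np.array([x,y])/1.42
L=onz(a,q(314,5),14);R=onz(a,q(515,3),14);DL=onz(a,q(317,192),14);DR=onz(a,q(503,194),14)
print(L,R,DL,DR)
v=L-R;print("yaw",np.degrees(np.arctan2(v[1],v[0]))-90,np.linalg.norm(v)); 
ang=[]
for A,B in((DL,L),(DR,R)):
  v=A-B;ang.append(np.degrees(np.arctan2(-v[1],-v[0])));print(ang[-1],np.linalg.norm(v))
v=DL-DR;print("div",np.degrees(np.arctan2(v[1],v[0]))-90,np.linalg.norm(v))
for t in np.radians([15.3,16]):
  u=np.array([np.cos(t),np.sin(t)]);e=(L+R)[:2]/2;d=(DL+DR)[:2]/2
  print("centre from end",e-102.5*u,"from div",d-15*u,"bay L",e-145*u,"bay S",e-45*u)
# boiler base far edge corners
for z in (78,80,82):
  l=onz(a,q(331,249),z);r=onz(a,q(473,249),z);m=(l+r)/2;v=l-r;b=np.degrees(np.arctan2(v[1],v[0]))-90
  print(z,np.linalg.norm(v),b,m[:2]-43*np.array([np.cos(np.radians(b)),np.sin(np.radians(b))]))
```

```text
[ 622.3 -293.6   14. ] [ 647.7 -382.9   14. ] [ 539.9 -313.6   14. ] [ 564.1 -405.2   14. ]
yaw 15.848039543570607 92.85466946859006
13.62806074224831 84.82548375983863
14.908057503946322 86.55350400792835
div 14.771435192362745 94.7373002571749
centre from end [ 536.2 -365.3] from div [ 537.5 -363.4] bay L [ 495.2 -376.5] bay S [ 591.6 -350.2]
centre from end [ 536.5 -366.5] from div [ 537.6 -363.5] bay L [ 495.6 -378.2] bay S [ 591.8 -350.7]
78 57.3603110122633 15.387727788666126 [ 493.4 -371.4]
80 56.82201538060744 15.387727788666083 [ 493.8 -371.3]
82 56.283719748951526 15.387727788666055 [ 494.1 -371.2]
```

```bash
python3 -m handwheel '0.01 0.03 0.2 0 0 0 -1;0.01 0.03 0.4 0 0 0 -1;0.01 0.03 0.55 0 0 0 -1;0.01 0.03 0.65 0 0 0 -1;0.01 0.03 0.68 0 0 0 -1;0.01 0.03 0.68 0 0 0 -1;0.01 0.03 0.68 0 0 0 -1' && python3 -m handwheel '0 0 0.01 0 0 0 -1;0 0 0.02 0 0 0 -1;0 0 0.03 0 0 0 -1;0 0 0.04 0 0 0 -1;0 0 0.04 0 0 0 -1;0 0 0.04 0 0 0 -1'
```

```text
time: 8.35
tool_pos: [499.8, -375.9, 66.6]
tcp_rot: [3.14, -0.001, 0.268]
contact_force: [0.1, -0.2, -1.9]
grip_width: 15.5
finger_force: 30.0
time: 8.85
tool_pos: [499.3, -375.9, 61.7]
tcp_rot: [3.142, 0.0, 0.267]
contact_force: [0.2, 0.2, -1.8]
grip_width: 15.1
finger_force: 30.0
```

```bash
python3 -m handwheel '0 0 0.005 0 0 0 -1;0 0 0.01 0 0 0 -1;0 0 0.015 0 0 0 -1;0 0 0.015 0 0 0 -1;0 0 0.015 0 0 0 -1' && python3 -m handwheel '0 0 0.005 0 0 0 -1;0 0 0.01 0 0 0 -1;0 0 0.01 0 0 0 -1;0 0 0.01 0 0 0 -1'
```

```text
time: 9.27
tool_pos: [499.3, -375.9, 60.2]
tcp_rot: [3.142, 0.0, 0.267]
contact_force: [0.2, 0.2, -2.3]
grip_width: 15.0
finger_force: 30.0
time: 9.6
tool_pos: [499.6, -375.9, 59.6]
tcp_rot: [3.141, -0.001, 0.267]
contact_force: [0.6, 2.5, 1.1]
grip_width: 15.8
finger_force: 30.0
```

```bash
python3 -m handwheel '0 0 0 0 0 0 -0.4;0 0 0 0 0 0 -0.4;0 0 0 0 0 0 -0.4;0 0 0 0 0 0 -0.4' && python3 -m handwheel '0 0 -0.2 0 0 0 -0.4;0 0 -0.5 0 0 0 -0.4;0 0 -0.8 0 0 0 0.5;0 0 -0.8 0 0 0 1' && python3 -m handwheel '0 0 -0.85 0 0 0.085 1;0 0 -0.85 0 0 0.085 1;0 0 -0.85 0 0 0.085 1' && python3 -m handwheel '0 -1 0 0 0 0 1;0 -1 0 0 0 0 1;0 -1 0 0 0 0 1' && python3 -m handwheel '0 -1 0 0 0 0 1;0 -1 0 0 0 0 1;0 -1 0 0 0 0 1' && python3 -m handwheel '0 -1 0 0 0 0 1;0 -1 0 0 0 0 1;0 -1 0 0 0 0 1' && python3 -m handwheel '0 -1 0 0 0 0 1;0 -1 0 0 0 0 1;0 -1 0 0 0 0 1;0 -1 0 0 0 0 1;0 -1 0 0 0 0 1'
cat > look.py <<'E'
import sys,pickle
from h import *
p=viewer.capture("wrist");pickle.dump(p,open(sys.argv[1]+".pkl","wb"));save(p,sys.argv[1]+".png",s=1.42)
o=bot.get_obs();print("STILL",o["tool_pos"],o["tcp_rot"])
E
python3 look.py e; python3 -m handwheel '0 -1 0 0 0 0 1;0 -1 0 0 0 0 1;0 -1 0 0 0 0 1;0 -1 0 0 0 0 1;0 -1 0 0 0 0 1'; python3 look.py f
```

```text
time: 9.93
tool_pos: [499.3, -376.0, 59.3]
tcp_rot: [3.141, 0.0, 0.267]
contact_force: [0.4, 0.3, -1.4]
grip_width: 27.1
finger_force: 0.0
time: 10.27
tool_pos: [501.7, -378.2, 145.7]
tcp_rot: [3.132, -0.006, 0.267]
contact_force: [1.8, 0.1, 0.3]
grip_width: 36.5
finger_force: 0.0
time: 10.52
tool_pos: [501.8, -378.2, 232.8]
tcp_rot: [3.132, -0.01, -0.006]
contact_force: [0.3, -0.8, 0.6]
grip_width: 56.0
finger_force: 0.0
time: 10.77
tool_pos: [498.9, -271.9, 224.1]
tcp_rot: [-3.14, 0.0, 0.002]
contact_force: [-0.1, 0.0, 0.8]
grip_width: 76.6
finger_force: 0.0
time: 11.02
tool_pos: [498.8, -171.7, 224.1]
tcp_rot: [-3.14, 0.0, 0.003]
contact_force: [0.2, 0.7, 0.3]
grip_width: 91.0
finger_force: 0.0
time: 11.27
tool_pos: [498.7, -71.9, 224.1]
tcp_rot: [-3.14, 0.0, 0.003]
contact_force: [0.1, 0.9, 0.1]
grip_width: 92.0
finger_force: 0.0
time: 11.68
tool_pos: [499.3, 24.7, 224.1]
tcp_rot: [3.141, -0.0, 0.003]
contact_force: [1.1, -0.1, -0.7]
grip_width: 91.8
finger_force: 0.0
STILL [499.33321016  23.75410422 224.06868082] [ 3.14081029e+00 -1.46931345e-04  1.42216114e-03]
time: 12.15
tool_pos: [499.5, 123.3, 223.9]
tcp_rot: [3.141, 0.0, 0.001]
contact_force: [-0.8, -0.6, 0.2]
grip_width: 91.4
finger_force: 0.0
STILL [499.48826878 122.66498758 223.96934873] [ 3.14068360e+00  1.64385916e-04 -4.72389272e-04]
```

Run:
```python
from h import *
e,f_=cv2.imread("pics/e.png"),cv2.imread("pics/f.png")
h=(f_.shape[0])*400//795
cv2.imwrite("pics/ef.png",np.vstack([cv2.resize(e[:400],(600,300)),cv2.resize(f_[:400],(600,300))]))
```

```text
(no output)
```

View pics/ef.png

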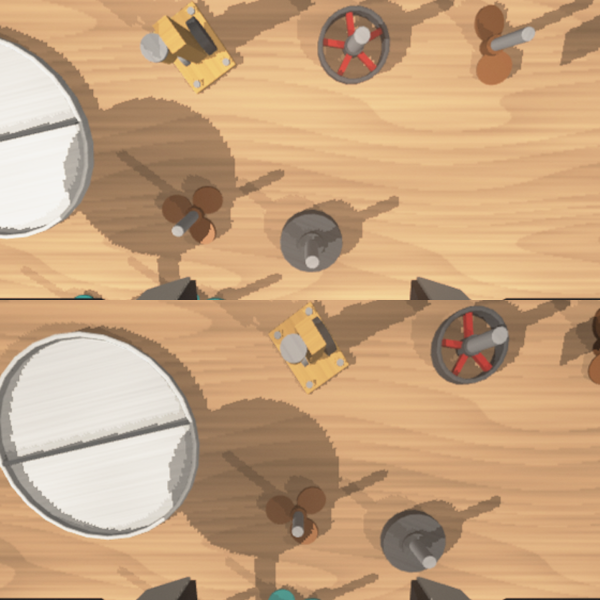

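Propeller3's shaft top is at (177,231) in the upper picture and (297,532) in the lower. The pulley axle top is at (361,35) and (500,336), and the dish's divider tilts slightly.

Run:
```python
from h import *
import pickle
np.set_printoptions(precision=1,suppress=True)
e,g=[pickle.load(open(c+".pkl","rb")) for c in"ef"]
q=lambda x,y:np.array([x/1.0714,y/1.065])
print("prop3",tri([(e,q(177,231)),(g,q(297,232))]))
print("pulley",tri([(e,q(361,35)),(g,q(500,36))]))
A,B=onz(g,q(5,163),12),onz(g,q(188,123),12);v=B-A;print("divider ends",A,B,np.degrees(np.arctan2(v[1],v[0])),np.linalg.norm(v),(A+B)/2)
g=viewer.capture("wrist")
for t,z in(("round_dish",10),("engine",3)):
  for r in viewer.cut_out(t,g):
    ys,xs=np.nonzero(r["pixels"]); W=np.array([onz(g,c,z)[:2] for c in cv2.convexHull(np.c_[xs,ys].astype(np.float32))[:,0]]).astype(np.float32)
    print(t,r["score"],cv2.minAreaRect(W),cv2.minEnclosingCircle(W))
```

```text
prop3 (array([481.4, 129.9,  66.1]), [np.float64(0.22110068025135127), np.float64(0.2210582487242272)])
pulley (array([628.5, -14.2,  69.7]), [np.float64(0.41384000485606837), np.float64(0.42094264875622855)])
divider ends [530.8 397.3  12. ] [566.4 227.1  12. ] -78.18922211576536 173.8247825496978 [548.6 312.2  12. ]
round_dish 0.88 ((547.3321533203125, 308.38873291015625), (176.94052124023438, 184.43052673339844), 77.49077606201172) ((548.4827270507812, 312.90350341796875), 93.63595581054688)
engine 0.79 ((627.9462280273438, 120.3460693359375), (60.47034454345703, 44.47828674316406), 34.552059173583984) ((628.170166015625, 120.44824981689453), 35.87923812866211)
```

```bash
python3 -m handwheel '-0.18 -0.07 0.9 0 0 0 0;-0.18 -0.07 0.9 0 0 0 0;-0.18 -0.07 0.9 0 0 0 0;-0.18 -0.07 0.9 0 0 0 0' && python3 -m handwheel '0 0 0.3 0 0 0 0;0 0 0.6 0 0 0 0;0 0 0.85 0 0 0 0;0 0 1 0 0 0 0;0 0 1 0 0 0 0;0 0 1 0 0 0 0' && python3 -m handwheel '0 0 0 0 0 0 -1;0 0 0 0 0 0 -1;0 0 0 0 0 0 -1;0 0 0 0 0 0 -1;0 0 0 0 0 0 -1;0 0 0 0 0 0 -1;0 0 0 0 0 0 -1;0 0 0 0 0 0 -1'
```

```text
time: 12.68
tool_pos: [479.2, 130.2, 132.2]
tcp_rot: [3.141, 0.006, -0.001]
contact_force: [0.0, -0.8, 1.2]
grip_width: 69.9
finger_force: 0.0
time: 13.18
tool_pos: [483.0, 130.8, 35.6]
tcp_rot: [-3.142, -0.002, -0.0]
contact_force: [0.1, -0.6, 0.9]
grip_width: 45.9
finger_force: 0.0
time: 13.85
tool_pos: [481.4, 131.3, 34.5]
tcp_rot: [-3.141, -0.001, 0.0]
contact_force: [-0.2, 1.7, 3.9]
grip_width: 9.4
finger_force: 30.0
```

```bash
python3 -m handwheel '0 0 -0.15 0 0 0 -1;0 0 -0.4 0 0 0 -1;0 0 -0.7 0 0 0 -1;0 0 -0.9 0 0 0 -1;0 0 -1 0 0 0 -1;0 0 -1 0 0 0 -1' && python3 -m handwheel '0.05 0.2 0 0 0 0 -1;0.12 0.5 0 0 0 0 -1;0.2 0.85 0 0 0 0 -1;0.22 0.96 0 0 0 0 -1' && python3 -m handwheel '0.08 0.35 0 0 0 0 -1;0.16 0.7 0 0 0 0 -1;0.22 0.96 0 0 0 0 -1' && python3 -m handwheel '0.08 0.35 0 0 0 0 -1;0.16 0.7 0 0 0 0 -1;0.22 0.96 0 0 0 0 -1' && python3 -m handwheel '0.08 0.35 0 0 0 0 -1;0.16 0.7 0 0 0 0 -1;0.22 0.96 0 0 0 0 -1' && python3 -m handwheel '0.08 0.35 0 0 0 -0.03 -1;0.16 0.7 0 0 0 -0.06 -1;0.2 0.9 0 0 0 -0.085 -1;0.22 0.96 0 0 0 -0.085 -1;0.22 0.96 0 0 0 -0.085 -1;0.22 0.96 0 0 0 -0.085 -1'; python3 look.py g
```

```text
time: 14.35
tool_pos: [482.4, 131.3, 136.4]
tcp_rot: [-3.141, -0.004, 0.0]
contact_force: [1.5, 0.6, -0.8]
grip_width: 9.2
finger_force: 30.0
time: 14.68
tool_pos: [503.6, 31.8, 133.0]
tcp_rot: [3.14, 0.001, -0.001]
contact_force: [-0.4, -0.7, -1.5]
grip_width: 8.9
finger_force: 30.0
time: 14.93
tool_pos: [525.0, -62.9, 132.9]
tcp_rot: [3.141, 0.002, -0.0]
contact_force: [0.5, -1.0, -0.6]
grip_width: 9.6
finger_force: 30.0
time: 15.18
tool_pos: [547.0, -159.2, 132.7]
tcp_rot: [-3.141, 0.002, -0.001]
contact_force: [0.6, 0.0, -0.9]
grip_width: 9.2
finger_force: 30.0
time: 15.43
tool_pos: [569.0, -255.3, 132.5]
tcp_rot: [-3.141, 0.002, -0.001]
contact_force: [0.2, 0.2, -0.9]
grip_width: 8.9
finger_force: 30.0
time: 15.93
tool_pos: [590.8, -347.6, 132.8]
tcp_rot: [-3.139, 0.001, 0.265]
contact_force: [-0.8, 0.3, -1.2]
grip_width: 9.5
finger_force: 30.0
STILL [ 591.03711921 -347.09536254  133.29103767] [-3.13952266e+00  1.10204969e-03  2.66715882e-01]
```

View pics/g.png

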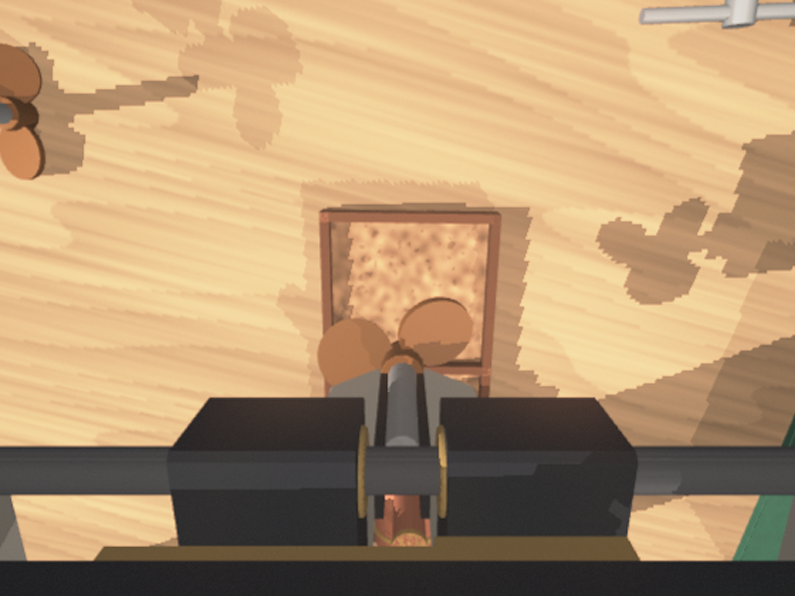

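The tray's far end is at (320,210)–(501,213), and its divider's right end is at (490,370). The boiler's funnel shows below at (407,540).

Run:
```python
from h import *
import pickle
np.set_printoptions(precision=1,suppress=True)
a=pickle.load(open("g.pkl","rb"));q=lambda x,y:np.array([x,y])/1.42
L=onz(a,q(319,210),14)[:2];R=onz(a,q(501,212),14)[:2];D=onz(a,q(491,370),14)[:2]
t=np.radians(15.2);u=np.array([np.cos(t),np.sin(t)]);n=np.array([-u[1],u[0]])
print(L,R,D,np.linalg.norm(L-R),"bay",(L+R)/2-45*u,"fromD",D+42.5*u+47*n)
S=bot.get_obs()["tool_pos"][:2]
for B in((L+R)/2-45*u,D+42.5*u+47*n): d=B-S;print("tool shift",d@u,-d@n)
```

```text
[ 625.1 -292.1] [ 648.7 -382.7] [ 563.3 -405.1] 93.61904803078875 bay [ 593.5 -349.2] fromD [ 592.  -348.6]
tool shift 1.7844258269894515 2.7000861523737703
tool shift 0.562273862831086 1.7104752536475853
```

```bash
python3 -m handwheel '0.01 0.02 0.2 0 0 0 -1;0.01 0.02 0.5 0 0 0 -1;0.01 0.02 0.7 0 0 0 -1;0.01 0.02 0.85 0 0 0 -1;0.01 0.02 0.89 0 0 0 -1;0.01 0.02 0.89 0 0 0 -1;0.01 0.02 0.89 0 0 0 -1;0.01 0.02 0.89 0 0 0 -1' && python3 -m handwheel '0 0 0.005 0 0 0 -1;0 0 0.01 0 0 0 -1;0 0 0.015 0 0 0 -1;0 0 0.02 0 0 0 -1;0 0 0.02 0 0 0 -1;0 0 0.02 0 0 0 -1'
```

```text
time: 16.65
tool_pos: [593.8, -350.5, 47.1]
tcp_rot: [3.139, -0.002, 0.268]
contact_force: [-0.8, -0.3, -0.0]
grip_width: 9.2
finger_force: 30.0
time: 17.15
tool_pos: [592.8, -350.5, 43.2]
tcp_rot: [-3.142, 0.0, 0.267]
contact_force: [1.4, -0.2, -1.0]
grip_width: 9.5
finger_force: 30.0
```

```bash
python3 -m handwheel '0 0 0.005 0 0 0 -1;0 0 0.01 0 0 0 -1;0 0 0.015 0 0 0 -1;0 0 0.02 0 0 0 -1;0 0 0.02 0 0 0 -1;0 0 0.02 0 0 0 -1' && python3 -m handwheel '0 0 0.004 0 0 0 -1;0 0 0.008 0 0 0 -1;0 0 0.008 0 0 0 -1;0 0 0.008 0 0 0 -1'
```

```text
time: 17.65
tool_pos: [592.8, -350.5, 41.2]
tcp_rot: [-3.142, 0.0, 0.267]
contact_force: [-0.6, 0.4, -1.9]
grip_width: 8.9
finger_force: 30.0
time: 17.98
tool_pos: [592.9, -350.6, 40.6]
tcp_rot: [3.141, -0.0, 0.267]
contact_force: [0.4, -0.1, 0.7]
grip_width: 9.4
finger_force: 30.0
```

```bash
python3 -m handwheel '0 0 0.005 0 0 0 -1;0 0 0.005 0 0 0 -1;0 0 0.005 0 0 0 -1' && python3 -m handwheel '0 0 0 0 0 0 -0.4;0 0 0 0 0 0 -0.4;0 0 0 0 0 0 -0.4;0 0 0 0 0 0 -0.4;0 0 0 0 0 0 -0.4' && python3 -m handwheel '0 0 -0.2 0 0 0 -0.4;0 0 -0.5 0 0 0 -0.4;0 0 -0.9 0 0 0 -0.4;0 0 -1 0 0 0 1' && python3 -m handwheel '0 0 -0.85 0 0 0.085 1;0 0 -0.85 0 0 0.085 1;0 0 -0.85 0 0 0.085 1' && python3 -m handwheel '0 -1 0 0 0 0 1;0 -1 0 0 0 0 1;0 -1 0 0 0 0 1' && python3 -m handwheel '0 -1 0 0 0 0 1;0 -1 0 0 0 0 1;0 -1 0 0 0 0 1' && python3 -m handwheel '0 -1 0 0 0 0 1;0 -1 0 0 0 0 1;0 -1 0 0 0 0 1' && python3 -m handwheel '0 -1 0 0 0 0 1;0 -1 0 0 0 0 1;0 -1 0 0 0 0 1;0 -1 0 0 0 0 1;0 -1 0 0 0 0 1'; python3 look.py h_ ; python3 -m handwheel '0 -1 0 0 0 0 1;0 -1 0 0 0 0 1;0 -1 0 0 0 0 1;0 -1 0 0 0 0 1;0 -1 0 0 0 0 1'; python3 look.py i_
python3 - <<'E'
import cv2,numpy as np
cv2.imwrite("pics/hi.png",np.vstack([cv2.resize(cv2.imread(f"pics/{c}_.png")[:400],(600,300)) for c in"hi"]))
E
```

```text
time: 18.23
tool_pos: [593.0, -350.6, 40.5]
tcp_rot: [3.141, -0.0, 0.267]
contact_force: [-1.1, 1.0, 4.0]
grip_width: 8.9
finger_force: 30.0
time: 18.65
tool_pos: [592.7, -350.5, 39.6]
tcp_rot: [-3.141, 0.0, 0.267]
contact_force: [-0.0, 0.1, 0.1]
grip_width: 27.3
finger_force: 0.0
time: 18.98
tool_pos: [595.0, -352.1, 146.6]
tcp_rot: [3.134, -0.006, 0.267]
contact_force: [1.1, 0.0, 2.7]
grip_width: 31.2
finger_force: 0.0
time: 19.23
tool_pos: [595.5, -352.4, 234.8]
tcp_rot: [3.132, -0.013, -0.006]
contact_force: [0.7, -0.0, 1.5]
grip_width: 49.3
finger_force: 0.0
time: 19.48
tool_pos: [592.8, -246.2, 225.2]
tcp_rot: [-3.14, -0.0, 0.003]
contact_force: [0.4, -0.3, 0.2]
grip_width: 69.5
finger_force: 0.0
time: 19.73
tool_pos: [592.6, -145.8, 225.1]
tcp_rot: [-3.14, -0.0, 0.004]
contact_force: [1.2, -0.7, 0.5]
grip_width: 89.2
finger_force: 0.0
time: 19.98
tool_pos: [592.5, -45.9, 225.1]
tcp_rot: [-3.14, -0.0, 0.004]
contact_force: [0.0, -0.5, 0.4]
grip_width: 91.9
finger_force: 0.0
time: 20.4
tool_pos: [592.8, 50.2, 224.8]
tcp_rot: [3.141, -0.0, 0.003]
contact_force: [0.2, -0.1, 0.1]
grip_width: 91.8
finger_force: 0.0
STILL [592.83055882  49.06817417 224.80803925] [ 3.14079944e+00 -1.95640984e-04  1.17276215e-03]
time: 20.87
tool_pos: [593.0, 148.5, 224.7]
tcp_rot: [3.141, 0.0, 0.0]
contact_force: [0.5, -0.9, 0.6]
grip_width: 91.9
finger_force: 0.0
STILL [593.01670599 147.75044287 224.71035651] [ 3.14059564e+00  7.45234286e-05 -7.78905782e-04]
```

View pics/hi.png

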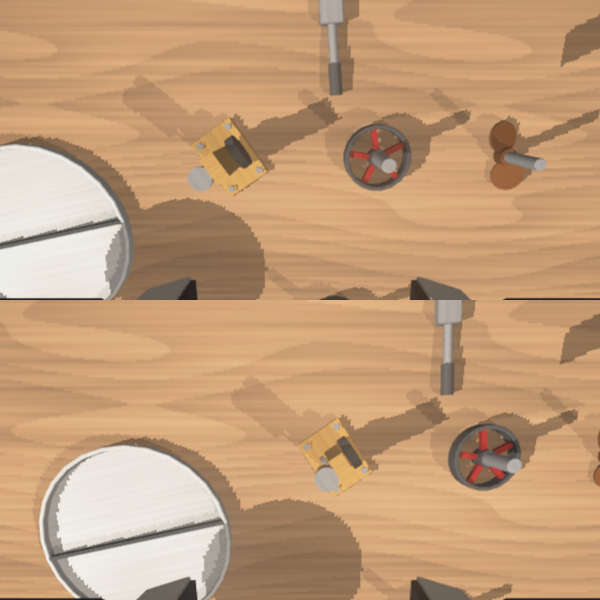

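The engine is at (230,157) in the upper picture and (338,455) in the lower. I'll enlarge both.

Run:
```python
import cv2,numpy as np,pickle
o=[]
for c,x in(("h_",165),("i_",270)):
  im=pickle.load(open(c+".pkl","rb"))["frame"][100:190,x:x+100,::-1]; o.append(cv2.resize(im,None,fx=4,fy=4,interpolation=cv2.INTER_CUBIC))
cv2.imwrite("pics/eng.png",np.hstack(o))
```

```text
(no output)
```

View pics/eng.png

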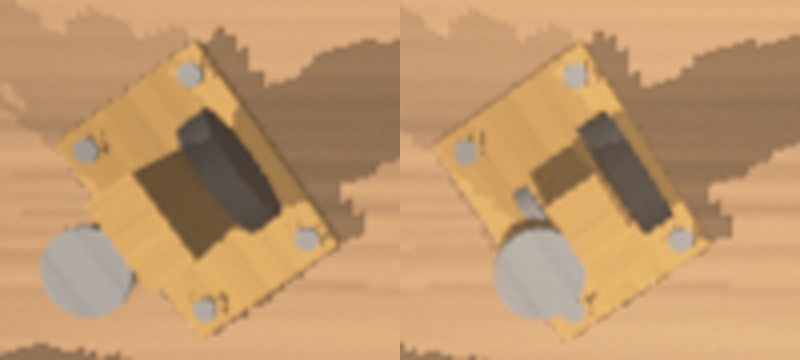

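Engine base corners: in the left crop, top (200,42), right (340,243), bottom (203,335), left (60,148). In the right crop, (182,42), (308,243), (168,340), (37,148) after taking off 400. The cylinder (+y) is on the lower-left side.

Run:
```python
from h import *
import pickle
np.set_printoptions(precision=1,suppress=True)
Hh,I=[pickle.load(open(c+"_.pkl","rb")) for c in"hi"]
C={0:[(200,42),(340,243),(203,335),(60,148)],1:[(182,42),(308,243),(168,340),(37,148)]}
Ws=[]
for k,(p,x0) in enumerate(((Hh,165),(I,270))):
  W=np.array([onz(p,(x0+a/4-.4,100+b/4-.4),5)[:2] for a,b in C[k]]);Ws.append(W)
  v=W[0]-W[1]+W[3]-W[2];print(W.mean(0),np.degrees(np.arctan2(v[1],v[0])),np.linalg.norm(v)/2,np.linalg.norm(W[0]-W[3]))
print("tri top corner",tri([(Hh,(165+50-.4,110.1)),(I,(270+45.1,110.1))])[0])
cyl=tri([(Hh,(165+86/4-.4,100+272/4-.4)),(I,(270+140/4-.4,100+273/4-.4))]);print("cyl top",cyl)
q=lambda x,y:np.array([x/1.0714,y/1.065])
print("pulley",tri([(Hh,q(388,166)),(I,q(514,166))]))
A,B=onz(I,q(53,255),12),onz(I,q(222,222),12);v=B-A;print("div",np.degrees(np.arctan2(v[1],v[0])),(A+B)/2,np.linalg.norm(v))
o=bot.get_obs()["tool_pos"];c=(Ws[0].mean(0)+Ws[1].mean(0))/2;print("shift",(c[0]-o[0])/100,-(c[1]-o[1])/100)
```

```text
[627.9 119.6] 34.537613186709684 57.949090971385246 43.85514744330527
[627.9 119.9] 34.39613468206413 58.72185060700171 43.23516903104787
tri top corner [664.5 118.7   2. ]
cyl top (array([620. , 132.2,  73.5]), [np.float64(0.09644649076503582), np.float64(0.0964171188230246)])
pulley (array([629.3, -14.2,  68.2]), [np.float64(0.00807390606547447), np.float64(0.008101547782680227)])
div -78.60344984403756 [550.9 311.6  12. ] 171.1945636203077
shift 0.34882843966403926 0.27986171567049367
```

```bash
python3 -m handwheel '0.35 0.28 0.6 0 0 0.308 1;0.35 0.28 0.6 0 0 0.308 1;0.35 0.28 0.6 0 0 0.308 1;0.35 0.28 0.6 0 0 0.308 1;0.35 0.28 0.6 0 0 0.308 1;0.35 0.28 0.6 0 0 0.308 1;0.35 0.28 0.6 0 0 0.308 0.5;0.35 0.28 0.6 0 0 0.308 0.5' && python3 -m handwheel '0 0 0 0 0 0 0.3;0 0 0 0 0 0 0.3;0 0 0 0 0 0 0.3'; python3 look.py j_
python3 - <<'E'
from h import *
import pickle
np.set_printoptions(precision=1,suppress=True)
p=pickle.load(open("j_.pkl","rb"));t=bot.get_obs()["tcp_rot"][2]
for r in viewer.cut_out("engine",viewer.capture("wrist"))[:1]:
  print(r["centre"],r["score"])
c=[627.9,119.75]
for z in(6,74): print(proj(p,[c+[z]])*1.42)
E
```

```text
time: 21.58
tool_pos: [628.0, 118.6, 164.8]
tcp_rot: [3.141, -0.001, -0.977]
contact_force: [0.3, 0.2, -0.2]
grip_width: 82.4
finger_force: 0.0
time: 21.83
tool_pos: [627.9, 120.1, 164.9]
tcp_rot: [3.141, -0.0, -0.966]
contact_force: [0.6, 0.5, -0.1]
grip_width: 63.2
finger_force: 0.0
STILL [627.80789481 120.4980029  164.90731994] [ 3.14146686e+00 -1.84179287e-04 -9.66197288e-01]
[283.6, 199.1] 0.69
[[403.6 277.5]]
[[404.  310.6]]
```

View pics/j_.png

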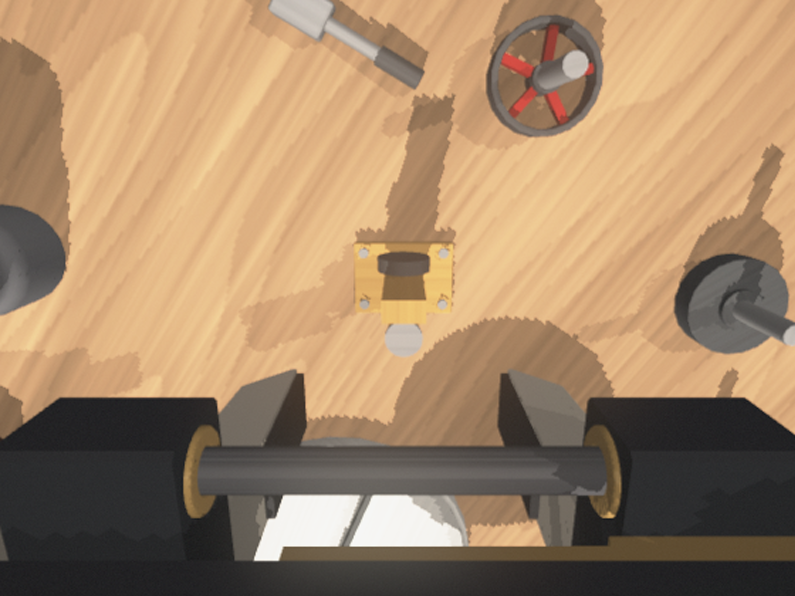

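The engine is square at (404,275), with its standard at (404,310) between the fingers.

```bash
python3 -m handwheel '0 0 0.3 0 0 0 0.2;0 0 0.7 0 0 0 0.2;0 0 0.9 0 0 0 0.2;0 0 0.9 0 0 0 0.2' && python3 -m handwheel '0 0 0.2 0 0 0 0.2;0 0 0.32 0 0 0 0.2;0 0 0.32 0 0 0 0.2;0 0 0.32 0 0 0 0.2' && python3 -m handwheel '0 0 0 0 0 0 -1;0 0 0 0 0 0 -1;0 0 0 0 0 0 -1;0 0 0 0 0 0 -1;0 0 0 0 0 0 -1;0 0 0 0 0 0 -1;0 0 0 0 0 0 -1;0 0 0 0 0 0 -1'
```

```text
time: 22.32
tool_pos: [624.2, 121.2, 69.5]
tcp_rot: [3.133, 0.005, -0.966]
contact_force: [-0.8, 0.2, 0.0]
grip_width: 55.2
finger_force: 0.0
time: 22.65
tool_pos: [627.8, 121.5, 43.4]
tcp_rot: [3.141, -0.0, -0.967]
contact_force: [0.0, 0.6, 0.5]
grip_width: 55.1
finger_force: 0.0
time: 23.32
tool_pos: [627.6, 121.4, 43.2]
tcp_rot: [3.141, -0.0, -0.967]
contact_force: [-1.5, -0.8, 3.7]
grip_width: 21.9
finger_force: 30.0
```

```bash
python3 -m handwheel '0 0 -0.15 0 0 0 -1;0 0 -0.4 0 0 0 -1;0 0 -0.65 0 0 0 -1;0 0 -0.8 0 0 0 -1;0 0 -0.8 0 0 0 -1' && python3 -m handwheel '-0.2 -0.08 0 0 0 -0.035 -1;-0.4 -0.16 0 0 0 -0.07 -1;-0.6 -0.26 0 0 0 -0.105 -1;-0.8 -0.36 0 0 0 -0.14 -1;-0.92 -0.42 0 0 0 -0.17 -1;-0.92 -0.42 0 0 0 -0.2 -1;-0.92 -0.42 0 0 0 -0.2 -1;-0.92 -0.42 0 0 0 -0.2 -1'
```

```text
time: 23.73
tool_pos: [629.6, 121.8, 126.2]
tcp_rot: [-3.136, -0.003, -0.967]
contact_force: [1.0, -0.2, -2.6]
grip_width: 21.6
finger_force: 30.0
time: 24.4
tool_pos: [609.3, 220.9, 121.1]
tcp_rot: [3.14, 0.002, -0.341]
contact_force: [0.2, 0.2, -2.6]
grip_width: 21.5
finger_force: 30.0
```

```bash
python3 -m handwheel '-0.12 -0.2 0 0 0 -0.035 -1;-0.24 -0.42 0 0 0 -0.07 -1;-0.36 -0.64 0 0 0 -0.105 -1;-0.46 -0.8 0 0 0 -0.14 -1;-0.51 -0.88 0 0 0 -0.172 -1;-0.51 -0.88 0 0 0 -0.172 -1;-0.51 -0.88 0 0 0 -0.172 -1;-0.51 -0.88 0 0 0 -0.172 -1'; python3 look.py k_
```

```text
time: 25.07
tool_pos: [591.4, 319.7, 122.3]
tcp_rot: [3.141, 0.001, 0.196]
contact_force: [-0.2, -1.3, -3.3]
grip_width: 21.9
finger_force: 30.0
STILL [591.60090358 319.60593375 122.54263897] [3.14097067e+00 5.52787629e-04 1.96647212e-01]
```

View pics/k_.png

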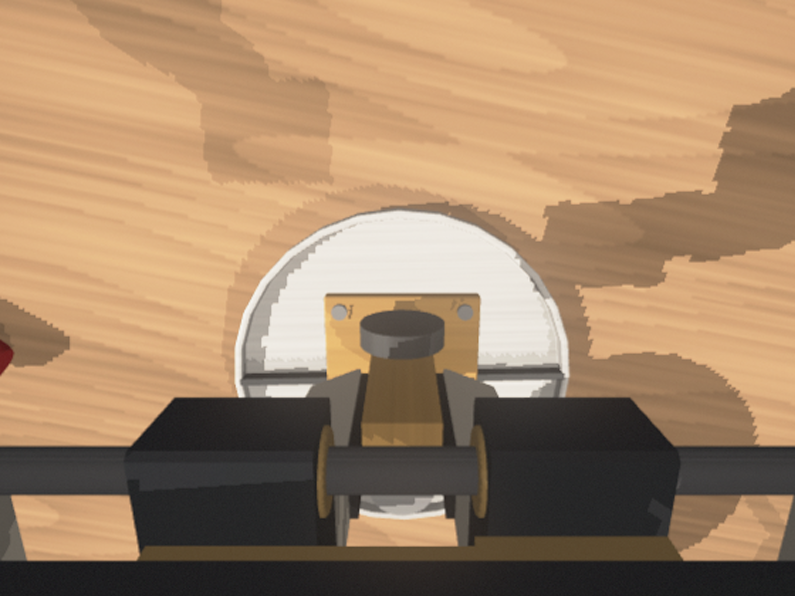

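The divider runs from (245,377) to (565,372) and the rim top is at (402,209). The engine hangs level above the far bay.

Run:
```python
from h import *
import pickle
np.set_printoptions(precision=1,suppress=True)
a=pickle.load(open("k_.pkl","rb"));q=lambda x,y:np.array([x,y])/1.42
o=bot.get_obs();ps=o["tcp_rot"][2];tx=np.array([np.cos(ps),np.sin(ps)]);ty=np.array([np.sin(ps),-np.cos(ps)])
A=onz(a,q(243,378),12)[:2];B=onz(a,q(567,373),12)[:2];T=onz(a,q(402,209),12)[:2];v=A-B
dy=np.degrees(np.arctan2(v[1],v[0]))-90;print("dish yaw",dy,np.linalg.norm(v),"ctr",(A+B)/2,"tool yaw",np.degrees(ps))
l=onz(a,q(242,360),12)[:2];r=onz(a,q(569,360),12)[:2];print("chord mid",(l+r)/2,np.linalg.norm(l-r))
u=np.array([np.cos(np.radians(dy)),np.sin(np.radians(dy))]);print("ctr from top",T-92*u)
for c in((A+B)/2,T-92*u):
  d=c+44*u-o["tool_pos"][:2];print("shift to far bay, tool axes",d@tx,d@ty)
L=onz(a,q(326,294),79)[:2];R=onz(a,q(480,294),79)[:2];m=(L+R)/2;print("engine ctr est",m-22*tx,np.linalg.norm(L-R),"rel tool",(m-22*tx-o["tool_pos"][:2])@tx,(m-22*tx-o["tool_pos"][:2])@ty)
```

```text
dish yaw 12.164681886793815 177.60465839744577 ctr [551.  311.6] tool yaw 11.26705532655598
chord mid [560.1 313. ] 177.57688618667174
ctr from top [549.4 311.4]
shift to far bay, tool axes 2.6171802495004903 -0.8164309533091991
shift to far bay, tool axes 0.9488588039440659 -0.8579191425629936
engine ctr est [593.  321.2] 60.40715355230006 rel tool 1.6912688662664237 -1.3304939034280987
```

```bash
python3 -m handwheel '0 0 0.2 0 0 0 -1;0 0 0.4 0 0 0 -1;0 0 0.55 0 0 0 -1;0 0 0.66 0 0 0 -1;0 0 0.71 0 0 0 -1;0 0 0.71 0 0 0 -1;0 0 0.71 0 0 0 -1;0 0 0.71 0 0 0 -1' && python3 -m handwheel '0 0 0.006 0 0 0 -1;0 0 0.012 0 0 0 -1;0 0 0.018 0 0 0 -1;0 0 0.024 0 0 0 -1;0 0 0.024 0 0 0 -1;0 0 0.024 0 0 0 -1'
```

```text
time: 25.78
tool_pos: [592.1, 321.2, 53.1]
tcp_rot: [-3.141, -0.002, 0.201]
contact_force: [0.3, -0.4, -2.8]
grip_width: 21.9
finger_force: 30.0
time: 26.28
tool_pos: [591.2, 321.1, 49.5]
tcp_rot: [3.141, 0.0, 0.201]
contact_force: [0.5, -0.3, -3.6]
grip_width: 21.7
finger_force: 30.0
```

```bash
python3 -m handwheel '0 0 0.005 0 0 0 -1;0 0 0.01 0 0 0 -1;0 0 0.015 0 0 0 -1;0 0 0.018 0 0 0 -1;0 0 0.018 0 0 0 -1;0 0 0.018 0 0 0 -1' && python3 -m handwheel '0 0 0.004 0 0 0 -1;0 0 0.008 0 0 0 -1;0 0 0.008 0 0 0 -1;0 0 0.008 0 0 0 -1'
```

```text
time: 26.78
tool_pos: [591.2, 321.0, 47.6]
tcp_rot: [3.141, 0.0, 0.201]
contact_force: [0.4, 0.2, -2.9]
grip_width: 21.7
finger_force: 30.0
time: 27.12
tool_pos: [591.3, 321.1, 47.2]
tcp_rot: [3.142, -0.0, 0.201]
contact_force: [-1.6, -0.9, 0.6]
grip_width: 22.0
finger_force: 30.0
```

```bash
python3 -m handwheel '0 0 0.005 0 0 0 -1;0 0 0.005 0 0 0 -1;0 0 0.005 0 0 0 -1' && python3 -m handwheel '0 0 0 0 0 0 -0.1;0 0 0 0 0 0 -0.1;0 0 0 0 0 0 -0.1;0 0 0 0 0 0 -0.1;0 0 0 0 0 0 -0.1' && python3 -m handwheel '0 0 -0.2 0 0 0 -0.1;0 0 -0.5 0 0 0 -0.1;0 0 -0.9 0 0 0 -0.1;0 0 -1 0 0 0 -0.1' && python3 -m handwheel '0 0 -0.5 0 0 0.064 0;0 0 -0.5 0 0 0.064 0;0 0 -0.5 0 0 0.064 0' && python3 -m handwheel '0.12 1 0 0 0 0 0;0.12 1 0 0 0 0 0;0.12 1 0 0 0 0 0' && python3 -m handwheel '0.12 1 0 0 0 0 0;0.12 1 0 0 0 0 0;0.12 1 0 0 0 0 0' && python3 -m handwheel '0.12 1 0 0 0 0 0;0.12 1 0 0 0 0 0;0.12 1 0 0 0 0 0;0.12 1 0 0 0 0 0;0.12 1 0 0 0 0 0;0.12 1 0 0 0 0 0'; python3 look.py l_
python3 - <<'E'
from h import *
import pickle
p=pickle.load(open("l_.pkl","rb"));print(proj(p,[[629,-14.2,68]])*1.42,proj(p,[[629,-14.2,0]])*1.42)
E
```

```text
time: 27.37
tool_pos: [591.3, 321.1, 47.2]
tcp_rot: [3.142, -0.001, 0.201]
contact_force: [-2.3, -2.2, 5.6]
grip_width: 21.7
finger_force: 30.0
time: 27.78
tool_pos: [591.2, 321.1, 46.1]
tcp_rot: [3.142, 0.0, 0.201]
contact_force: [1.6, 0.2, -0.5]
grip_width: 40.8
finger_force: 0.0
time: 28.12
tool_pos: [593.7, 322.2, 153.0]
tcp_rot: [-3.14, -0.01, 0.201]
contact_force: [0.6, 0.4, 1.5]
grip_width: 41.3
finger_force: 0.0
time: 28.37
tool_pos: [593.0, 321.8, 200.7]
tcp_rot: [-3.139, -0.008, -0.002]
contact_force: [-0.1, 0.5, -1.0]
grip_width: 45.3
finger_force: 0.0
time: 28.62
tool_pos: [602.9, 216.9, 194.4]
tcp_rot: [3.139, 0.003, 0.002]
contact_force: [0.9, -1.0, -0.4]
grip_width: 45.8
finger_force: 0.0
time: 28.87
tool_pos: [615.0, 116.3, 194.4]
tcp_rot: [3.139, 0.003, 0.0]
contact_force: [0.5, -0.1, -1.0]
grip_width: 46.1
finger_force: 0.0
time: 29.37
tool_pos: [626.8, 21.9, 195.2]
tcp_rot: [-3.141, 0.002, 0.002]
contact_force: [0.2, -0.7, 0.2]
grip_width: 45.9
finger_force: 0.0
STILL [626.84544182  22.32690741 195.51517235] [-3.14115186e+00  1.47856931e-03  2.53551574e-03]
[[470.17034942 290.02611237]] [[457.88988913 263.56087751]]
```

View pics/l_.png

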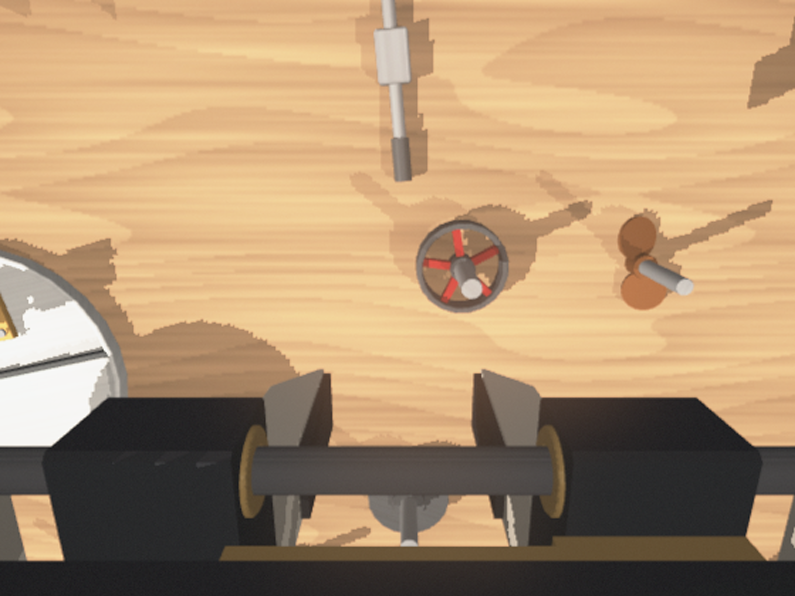

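The axle top shows at (472,289), as predicted (470,290). I'll go down and grip.

```bash
python3 -m handwheel '0.02 0.37 0.7 0 0 0 0;0.02 0.37 0.7 0 0 0 0;0.02 0.37 0.7 0 0 0 0;0.02 0.37 0.7 0 0 0 0' && python3 -m handwheel '0 0 0.3 0 0 0 0;0 0 0.6 0 0 0 0;0 0 0.8 0 0 0 0;0 0 0.91 0 0 0 0;0 0 0.91 0 0 0 0;0 0 0.91 0 0 0 0' && python3 -m handwheel '0 0 0 0 0 0 -1;0 0 0 0 0 0 -1;0 0 0 0 0 0 -1;0 0 0 0 0 0 -1;0 0 0 0 0 0 -1;0 0 0 0 0 0 -1;0 0 0 0 0 0 -1;0 0 0 0 0 0 -1'
```

```text
time: 29.75
tool_pos: [628.1, -14.9, 124.6]
tcp_rot: [-3.141, 0.005, 0.001]
contact_force: [0.4, 0.7, 0.3]
grip_width: 45.9
finger_force: 0.0
time: 30.25
tool_pos: [630.4, -15.1, 36.9]
tcp_rot: [3.141, -0.002, 0.002]
contact_force: [0.6, -0.2, 0.6]
grip_width: 45.9
finger_force: 0.0
time: 30.92
tool_pos: [629.5, -16.1, 35.7]
tcp_rot: [3.141, -0.0, 0.0]
contact_force: [0.4, -0.9, 2.0]
grip_width: 11.5
finger_force: 30.0
```

```bash
python3 -m handwheel '0 0 -0.15 0 0 0 -1;0 0 -0.4 0 0 0 -1;0 0 -0.7 0 0 0 -1;0 0 -0.9 0 0 0 -1;0 0 -1 0 0 0 -1;0 0 -1 0 0 0 -1' && python3 -m handwheel '-0.06 -0.15 0 0 0 0 -1;-0.18 -0.45 0 0 0 0 -1;-0.28 -0.7 0 0 0 0 -1;-0.31 -0.8 0 0 0 0 -1' && python3 -m handwheel '-0.14 -0.35 0 0 0 0 -1;-0.25 -0.65 0 0 0 0 -1;-0.31 -0.8 0 0 0 0 -1' && python3 -m handwheel '-0.14 -0.35 0 0 0 0 -1;-0.25 -0.65 0 0 0 0 -1;-0.31 -0.8 0 0 0 0 -1' && python3 -m handwheel '-0.12 -0.3 0 0 0 -0.03 -1;-0.2 -0.5 0 0 0 -0.066 -1;-0.27 -0.7 0 0 0 -0.066 -1;-0.3 -0.79 0 0 0 -0.066 -1;-0.3 -0.79 0 0 0 -0.066 -1;-0.3 -0.79 0 0 0 -0.066 -1;-0.3 -0.79 0 0 0 -0.066 -1'; python3 look.py m_
```

```text
time: 31.42
tool_pos: [630.5, -16.1, 137.6]
tcp_rot: [3.141, -0.004, 0.0]
contact_force: [-0.4, -0.0, -1.8]
grip_width: 11.1
finger_force: 30.0
time: 31.75
tool_pos: [595.1, 67.6, 133.0]
tcp_rot: [-3.14, 0.006, 0.002]
contact_force: [0.4, 0.5, -2.2]
grip_width: 11.4
finger_force: 30.0
time: 32.0
tool_pos: [564.6, 147.2, 133.5]
tcp_rot: [-3.141, 0.004, 0.002]
contact_force: [-0.2, -0.0, -1.2]
grip_width: 11.0
finger_force: 30.0
time: 32.25
tool_pos: [533.5, 227.1, 133.6]
tcp_rot: [-3.142, 0.004, 0.002]
contact_force: [-0.2, 0.5, -1.1]
grip_width: 11.3
finger_force: 30.0
time: 32.83
tool_pos: [506.4, 301.9, 134.8]
tcp_rot: [3.141, 0.001, 0.207]
contact_force: [0.4, 0.4, -1.1]
grip_width: 11.1
finger_force: 30.0
STILL [506.64266827 301.80155096 135.0144492 ] [3.14098996e+00 5.23305303e-04 2.06127698e-01]
```

View pics/m_.png

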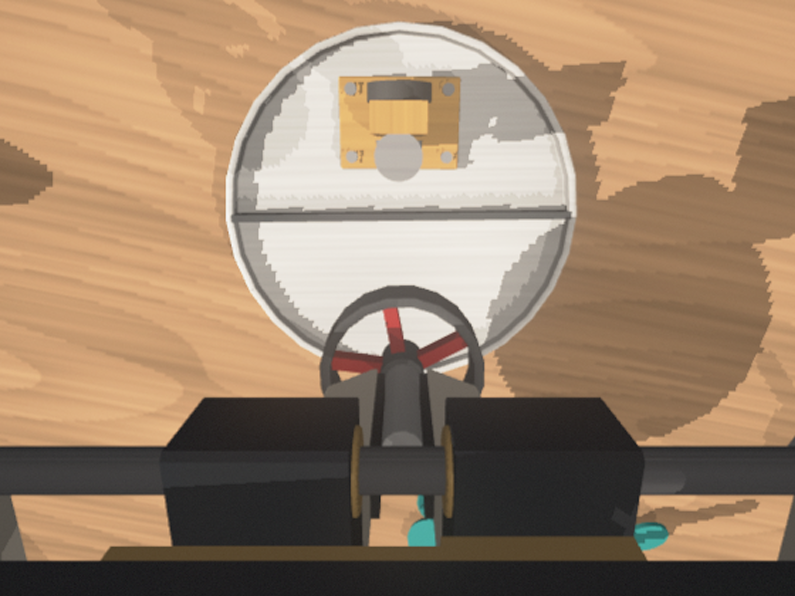

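The engine stands flat in the far bay at (400,122). The divider runs from (232,216) to (571,213), and the pulley hangs over the near bay.

Run:
```python
from h import *
import pickle
np.set_printoptions(precision=1,suppress=True)
a=pickle.load(open("m_.pkl","rb"));q=lambda x,y:np.array([x,y])/1.42
o=bot.get_obs();ps=o["tcp_rot"][2];tx=np.array([np.cos(ps),np.sin(ps)]);ty=np.array([np.sin(ps),-np.cos(ps)])
A=onz(a,q(231,217),12)[:2];B=onz(a,q(572,213),12)[:2];T=onz(a,q(402,23),12)[:2]
for c in((A+B)/2,T-92*tx): d=c-44*tx-o["tool_pos"][:2];print(c,np.linalg.norm(A-B),d@tx,d@ty)
l,r,t=[onz(a,q(*x),119)[:2] for x in((320,380),(484,380),(402,286))];c=t-30*tx;print("pulley rel tool",(c-o["tool_pos"][:2])@tx,((l+r)/2-o["tool_pos"][:2])@ty,np.linalg.norm(l-r))
```

```text
[549.6 312.8] 178.3592148943643 0.3382059485019913 -1.9893053941684335
[548.  312.2] 178.3592148943643 -1.4455891792648474 -1.6873847385977057
pulley rel tool 4.137397263062172 -1.80096904899207 58.4173401195209
```

```bash
python3 -m handwheel '-0.02 -0.015 0.2 0 0 0 -1;-0.02 -0.015 0.45 0 0 0 -1;-0.02 -0.015 0.7 0 0 0 -1;-0.02 -0.015 0.85 0 0 0 -1;-0.02 -0.015 0.9 0 0 0 -1;-0.02 -0.015 0.9 0 0 0 -1;-0.02 -0.015 0.9 0 0 0 -1;-0.02 -0.015 0.9 0 0 0 -1' && python3 -m handwheel '0 0 0.006 0 0 0 -1;0 0 0.012 0 0 0 -1;0 0 0.018 0 0 0 -1;0 0 0.024 0 0 0 -1;0 0 0.024 0 0 0 -1;0 0 0.024 0 0 0 -1'
```

```text
time: 33.55
tool_pos: [505.1, 304.1, 46.7]
tcp_rot: [-3.141, -0.002, 0.207]
contact_force: [0.1, -0.4, -0.9]
grip_width: 11.2
finger_force: 30.0
time: 34.05
tool_pos: [503.9, 304.1, 43.0]
tcp_rot: [3.141, 0.0, 0.208]
contact_force: [0.7, 0.9, -0.6]
grip_width: 11.0
finger_force: 30.0
```

```bash
python3 -m handwheel '0 0 0.006 0 0 0 -1;0 0 0.012 0 0 0 -1;0 0 0.018 0 0 0 -1;0 0 0.024 0 0 0 -1;0 0 0.026 0 0 0 -1;0 0 0.026 0 0 0 -1;0 0 0.026 0 0 0 -1' && python3 -m handwheel '0 0 0.004 0 0 0 -1;0 0 0.008 0 0 0 -1;0 0 0.01 0 0 0 -1;0 0 0.01 0 0 0 -1;0 0 0.01 0 0 0 -1'
```

```text
time: 34.63
tool_pos: [503.9, 304.1, 40.3]
tcp_rot: [3.141, 0.0, 0.208]
contact_force: [0.3, -0.0, -2.1]
grip_width: 11.4
finger_force: 30.0
time: 35.05
tool_pos: [504.0, 304.1, 39.7]
tcp_rot: [3.142, -0.0, 0.208]
contact_force: [-0.0, -0.4, 2.3]
grip_width: 11.2
finger_force: 30.0
```

Contact. I'll release, rise clear and inspect.

```bash
python3 -m handwheel '0 0 0 0 0 0 -0.4;0 0 0 0 0 0 -0.4;0 0 0 0 0 0 -0.4;0 0 0 0 0 0 -0.4;0 0 0 0 0 0 -0.4' && python3 -m handwheel '0 0 -0.2 0 0 0 -0.4;0 0 -0.5 0 0 0 -0.4;0 0 -0.9 0 0 0 -0.4;0 0 -1 0 0 0 -0.4' && python3 -m handwheel '-0.5 0.3 -0.8 0 0 0 -0.4;-0.5 0.3 -0.8 0 0 0 -0.4;-0.5 0.3 -0.8 0 0 0 -0.4;-0.5 0.3 -0.8 0 0 0 -0.4;-0.5 0.3 -0.8 0 0 0 -0.4'
python3 - <<'E'
from h import *
s=viewer.capture("scene");t=viewer.capture("top")
A=cv2.resize(s["frame"][80:320,130:530,::-1],(800,480))
def c(x0,y0,x1,y1): return cv2.resize(t["frame"][y0:y1,x0:x1,::-1],(400,300),interpolation=cv2.INTER_CUBIC)
cv2.imwrite("pics/end_s.png",A);cv2.imwrite("pics/end_t.png",np.hstack([c(100,170,220,260),c(370,170,490,270)]))
E
```

```text
time: 35.47
tool_pos: [504.0, 304.1, 39.2]
tcp_rot: [3.141, 0.0, 0.208]
contact_force: [0.1, -0.9, 0.3]
grip_width: 27.6
finger_force: 0.0
time: 35.8
tool_pos: [506.4, 305.2, 145.1]
tcp_rot: [-3.14, -0.009, 0.208]
contact_force: [1.7, -0.3, 1.2]
grip_width: 27.2
finger_force: 0.0
time: 36.22
tool_pos: [461.5, 264.5, 219.9]
tcp_rot: [-3.141, -0.002, 0.207]
contact_force: [-0.4, -0.2, -0.3]
grip_width: 27.3
finger_force: 0.0
```

View pics/end_s.png

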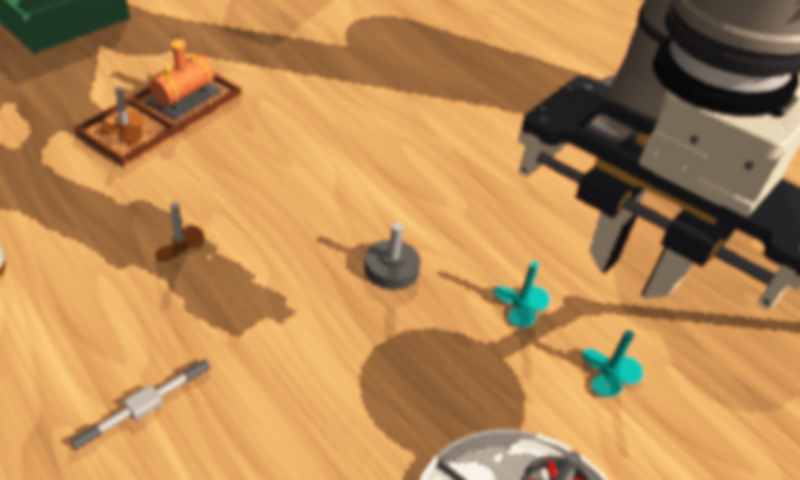

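View pics/end_t.png

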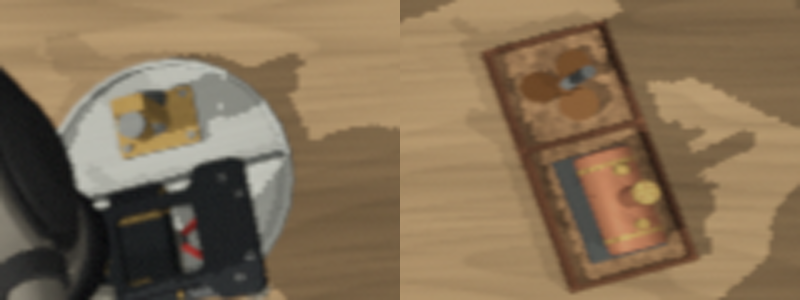

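All four parts stand flat in their bays: boiler at (182,80) and propeller at (123,125) in the scene view, engine and pulley in the dish. The look-alikes have not moved.

```bash
python3 -c "
from plant import bot
print(bot.close_job())"
```

```text
the job is handed in; nothing more can be done
None
```

Both kits are made up and the job is handed in at about 36 s on the robot's clock: boiler and three-bladed propeller are in the long tray, engine and spoked pulley on either side of the dish's divider, and the look-alikes and tap wrench were not moved.

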